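Set the memory stop on the laundry's mixing valve

TASK

Take the tall round-headed stop pin out of the grey rack and seat it fully down in the middle of the three holes on the mixing valve's far side. Then turn the handwheel by its crank until the pointer on its far rim presses firmly on the pin (about 10 N at the pointer: at least 7, never over 14), hold that for a moment, and let go, leaving the pointer resting against the pin. Leave everything else where it is.

Things in the scene. Friction and masses are not known exactly. Their poses are not given: they have to be found in the camera images.
- valve: mixing valve bolted down: base plate 215 x 150 mm, round grey housing, brass stubs reaching 125 mm to both sides, black handwheel on top; on the far side (own +x) an aluminium stop bar 50 x 130 mm, top 55 mm above the table, with three holes. Origin: on the wheel's upright axis, at table height. Its +x points to the middle hole, +y to the left hole
- hole_middle (a point): centre of the mouth of the middle hole in the stop bar, 55 mm above the table, 85 mm from the wheel's axis. Holes: 13.5 mm across, 30 mm deep with a flat floor; the left and right holes are the same, 0.5 rad to either side on the same 85 mm circle. Axes as the valve's
- wheel (a joint): handwheel angle, rad, about the upward axis: 0 with the pointer over the middle hole, positive with it towards the left hole. Starts at 0.75 to 1.3, so turns clockwise from above to meet the pin. Range +-1.45. Stiff (0.2 N m), stays where left: a moment M (N m) about its axis puts (M - 0.2) / 0.085 N on the pin. Black rim 140 mm across outside, 14 mm thick, top 79 mm above the table
- pointer (a point): on the pointer, an aluminium finger 8 mm wide sticking out of the far rim (70 to 97 mm from the axis), 67 to 77 mm above the table. This point: on its centre line, 85 mm from the axis, 72 mm above the table. It touches when about 10 mm from the pin's axis; the pin has play in its hole and gives 2 to 4 mm before it stands firm
- crank (a point): top centre of the crank, an upright fixed black round grip 18 mm in diameter on the near rim across from the pointer, 63 mm from the axis, its top 118 mm and its foot (the rim's top) 79 mm above the table. It does not spin: gripped, it also takes twist from the fingers
- stop_pin: loose steel stop pin, upright in either hole of the rack: 85 mm long, shaft 12 mm in diameter, tapered nose (6 mm at the end, full after 10 mm), round head 18 mm in diameter over the top 14 mm. Origin: centre of its lower end, +z to the head; this end is 10 mm above the table in the rack, 25 mm when seated in the valve
- pin_neck (a point): point on the stop pin's axis 47 mm above its lower end, at pointer height when it is seated
- rack: fixed grey block 60 x 150 mm, 40 mm high, with two holes (15 mm across, 30 mm deep) 40 mm to either side of its centre along its y. Holds the stop pin and, in the other hole, a short square-headed plug that stays there. Origin: centre of its underside. It may stand to the left or right of the valve
- plug: bystander: loose steel plug in the rack's other hole, 46 mm long, with a square head 22 mm across, its top 56 mm above the table. Origin: its lower end
- coin_tray: bystander: fixed open steel tray 90 x 150 mm, 35 mm high, with a brass token in it, on the other side of the valve from the rack. Origin: centre of its underside
- token_a: bystander: brass token 28 mm across in the coin tray
- hose_ring: bystander: loose brass ring 42 mm across, 16 mm high
- scoop: bystander: loose clear plastic measuring cup 64 mm across, 60 mm high
- detergent: bystander: loose white bottle 72 mm across, 200 mm high
- softener: bystander: loose blue bottle 60 mm across, 150 mm high
- grease: bystander: loose grey jar 44 mm across, 50 mm high
- spanner: bystander: loose steel spanner lying flat
Mind the look-alikes: they are no part of the job. Leave any blue or turquoise look-alike of the stop_pin alone.

How it is judged:
By the outcome, as a careful person would: the job done as asked, in the order asked, and still so for the second after the job is handed in, with the robot touching nothing.
It also fails if it takes over 70 s, if anything falls off the work surface, if the arm or the gripper's body presses on something with over 40 N, if the wrist force passes 120 N, or if a joint passes its speed limit or range.

ROBOT

A 6-joint arm with a two-finger parallel gripper is mounted at the origin on the work surface. World frame = base frame: x ahead of the robot, y to its left, z up, the work surface at z = 0. Lengths are in mm, angles in degrees, forces in N, time in s.
With the tool pointing down it reaches from about 300 to 825 mm from the base axis. Payload 5.4 kg.
Tool frame: the origin (TCP) lies on the centre line of the jaws, within the pads' length; the fingertips stand 8 mm ahead of it and the grasp point (between the pads) lies 11 mm behind it; z points along the fingers, y is the line along which they close (so a half turn about z gives the same grasp; the last joint's range is limited). The gripper opens to 92 mm and grips with 3 to 60 N. Pads are 20 mm wide; open, the fingers measure 128 mm over their backs; the gripper's body (75 mm by 189 mm) begins 69 mm behind the grasp point.
Start: joints at [51.732, 9.076, 91.501, -0, 79.423, -12.038], TCP at [254.143, 515.769, 222.601] pointing down, gripper open.
Joint ranges: [-166.64, 166.64], [-54.1, 131.32], [10.49, 154.53], [-73.88, 253.88], [9.74, 151.15], [-171.62, 171.62]. Speed limits (degrees/s): [147.25, 147.25, 180, 180, 180, 180].

INTERFACE

Orientations are given as [roll, pitch, yaw] about the fixed x, y, z axes, in that order (R = Rz(yaw) Ry(pitch) Rx(roll)).
In Python, from workcell import env gives the robot as it stands. The module is installed in compiled form; this text tells all that it offers.
- The arm moves only by the tool play_rows, never from a script. Its argument "moves" is a list that holds one entry, the list of rows, each a list of 5 numbers: the closure, from -1 (fully open) to 1 (shut), so that 0 is half open, then the shift along the world's x, y, z in m, then the turn about the world's z in degrees. A call has 1 to 5 rows; each row is the pose to reach, as a shift and turn from the pose commanded when the call began; what a row does not reach only later rows make up. A row lasts 1/10 s, in which the tool goes at most 50 mm and 8.59 degrees, less where a joint would pass 70% of its speed; a pose out of reach is approached as far as the arm can. A call with a gripper value outside its range is refused whole. The fingers move at their own pace and stop on an object; the grip force is fixed at half the most. Time passes only in rows, so rows that repeat a pose let the fingers close. It gives the time, the measured TCP pose, the force, the opening and the grip force at its end, in the units of the state.
- env.state(): the state, without advancing time (a new reading comes with each control period).
- env.read_camera(name): name is "scene" or "top"; returns (picture, depth): 480x640x3 uint8, red, green, blue; 480x640 float32, mm along the optical axis (not along the pixel's ray), 0 where there is no reading.
- env.camera_model(name): a dict with "camera_matrix" (3x3 intrinsics, pixels), "dist_coeffs" ([k1, k2, p1, p2, k3] as OpenCV has them; the pictures are not rectified), "world_to_cam" (4x4, takes a point from world to camera coordinates). Camera axes: x right, y down, z forward; pixel columns grow to the right and rows downward; lengths in mm; the calibration is good to about 2 mm. A picture is of the moment at which its call begins. camera_model takes no time and is no camera call.
- env.close_job(): hands the job in; it is judged then, once.
Trained networks look in the newest picture that a camera, given by its name, has taken for a name from the list of things; names that differ only in an ending like _2 or _b are one class to them, and where a whole thing is asked for, a point or a joint stands for the part that bears it (a point fixed in the world has none). Each returns a list of dicts, best first, with "confidence" (0 to 1); they miss things now and then, are a little off and sometimes report something else, mostly with a low value. They report only what shows in the picture. A call takes as long as a camera call. They do not tell look-alikes from the thing itself.
- env.cut_out(camera, name): "mask" (480x640 bool, what is visible of it).
- env.place_of(camera, name): "centre" ([x, y, z] in mm, in the coordinates of the camera as it stood for that picture, good to about 4 mm: a listed point, or the origin of a listed thing).
The state is a dict: "clock": time; "joint_positions": joint angles; "joint_vel": joint speeds; "joint_torque": joint torques, N m; "position": TCP position; "tcp_rot": TCP orientation; "ft_force": force on the tool from outside, world axes, zero at the start; "ft_torque": the same for the moment, N m; "grip_width": opening from 0.0 (shut) to 1.0 (fully open); "grip_force": force on a finger pad.
Only numpy, scipy, OpenCV 4.12 (cv2) and the standard library are available. Lean on these libraries where they do the work, as an engineer would, in place of code of your own. Each camera call takes 0.05 s, during which the arm holds its last target. There are 200 camera calls.

## Working session

There is one attempt and no reset: what is moved stays moved. The work goes in short steps, Python scripts to look and compute and a tool call to move; the robot and the scene stay as the last step left them, time stands still between calls to the robot, and variables do not carry over. Pictures are saved under pics/ and viewed, at most 10 in all, crops included, and the job is handed in when it is done.

Besides the shell and the picture viewer there is one more tool, called as a command line: name --argument value ..., lists and objects as JSON in quotes. play_rows: Moves the arm, as the interface text tells. Its arguments: {"type":"object","properties":{"moves":{"type":"array"}},"required":["moves"]}

```bash
mkdir -p pics; cat > h.py <<'E'
import numpy as np, cv2
from workcell import env
def w(cam,p):
    T=np.array(env.camera_model(cam)["world_to_cam"]); return (np.linalg.inv(T)@np.r_[p,1])[:3]
def unproj(cam,u,v,d):
    m=env.camera_model(cam); q=cv2.undistortPoints(np.array([[[u,v]]],float),np.array(m["camera_matrix"]),np.array(m["dist_coeffs"]))[0,0]
    return w(cam,[q[0]*d,q[1]*d,d])
def proj(cam,P):
    m=env.camera_model(cam);T=np.array(m["world_to_cam"])
    return cv2.projectPoints(np.array(P,float).reshape(-1,3),cv2.Rodrigues(T[:3,:3])[0],T[:3,3],np.array(m["camera_matrix"]),np.array(m["dist_coeffs"]))[0][:,0]
def ray_z(cam,u,v,z):
    a=unproj(cam,u,v,500);b=unproj(cam,u,v,1000);return a+(b-a)*(z-a[2])/(b[2]-a[2])
E
python3 - <<'E'
from h import *
for c in("top","scene"):
    im,d=env.read_camera(c); cv2.imwrite(f"pics/{c}1.png",im[:,:,::-1]); np.savez(f"{c}1.npz",im=im,d=d)
    for n in("valve","hole_middle","pointer","crank","stop_pin","pin_neck","rack","plug","coin_tray"):
        for r in env.place_of(c,n)[:3]:
            p=w(c,r["centre"]); print(c,n,round(r["confidence"],2),p.round(1),proj(c,p).round())
print(env.state())
E
```

```text
top valve 0.91 [589.   36.5  -3.2] [[307. 215.]]
top valve 0.45 [ 748.5 -187.3   -4. ] [[406. 141.]]
top valve 0.22 [656.6 295.6  -2.3] [[190. 187.]]
top hole_middle 0.72 [671.1  34.8  54.5] [[306. 172.]]
top pointer 0.68 [628.  114.2  69.9] [[268. 192.]]
top pointer 0.51 [558.7 -23.5 119.8] [[336. 220.]]
top crank 0.68 [560.5 -24.4 118.1] [[336. 220.]]
top stop_pin 0.61 [ 551.4 -264.5   -3.6] [[444. 228.]]
top stop_pin 0.52 [ 746.8 -191.5   -2.8] [[408. 142.]]
top stop_pin 0.44 [ 501.2 -142.5    2.2] [[390. 252.]]
top pin_neck 0.68 [ 479.2 -244.2   52.8] [[443. 260.]]
top pin_neck 0.66 [588.7  35.6  -2. ] [[308. 215.]]
top pin_neck 0.6 [ 548.7 -269.5   46.5] [[453. 226.]]
top rack 0.78 [ 477.4 -284.2    0.8] [[456. 261.]]
top rack 0.42 [ 337.9 -153.5   -2.1] [[398. 328.]]
top plug 0.61 [ 461.4 -323.    12.1] [[476. 268.]]
top coin_tray 0.88 [468.2 263.5   1.6] [[204. 272.]]
scene valve 0.77 [586.4  36.8  -4.5] [[341. 289.]]
scene hole_middle 0.71 [668.   47.5  54.5] [[351. 292.]]
scene hole_middle 0.64 [ 749.9 -186.4   -2.3] [[213. 353.]]
scene pointer 0.6 [628.4 113.5  74. ] [[386.
[... 867 characters left out ...]
23.]]
{'clock': 1.0, 'joint_positions': array([ 5.17332541e+01,  9.07542548e+00,  9.14994523e+01, -5.19891882e-04,
        7.94224850e+01, -1.20374553e+01]), 'joint_vel': array([ 0.01852192,  0.01652782,  0.04074304, -0.04775737, -0.07641443,
        0.00466808]), 'joint_torque': array([ 3.72945660e-04, -3.85606563e+01, -3.22355890e+01,  6.99906796e-02,
        3.09995015e-02,  1.35796125e-05]), 'position': array([254.14958427, 515.78730856, 222.62006019]), 'tcp_rot': array([1.79997527e+02, 1.04980570e-03, 1.53770805e+02]), 'ft_force': array([1.05724662, 0.3484322 , 0.01357724]), 'ft_torque': array([ 0.024961  , -0.04368026,  0.04602834]), 'grip_force': 0.0, 'grip_width': 1.0004799219892504}
```

```bash
python3 - <<'E'
from h import *
d=np.load("top1.npz"); im=d["im"][:,:,::-1]
a=cv2.resize(im[120:300,180:500],(800,450),interpolation=cv2.INTER_CUBIC); cv2.imwrite("pics/topcrop.png",a)
s=np.load("scene1.npz")["im"][:,:,::-1]
cv2.imwrite("pics/scenecrop.png",cv2.resize(s[160:380,140:480],(800,518),interpolation=cv2.INTER_CUBIC))
E
```

```text
(no output)
```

View pics/topcrop.png

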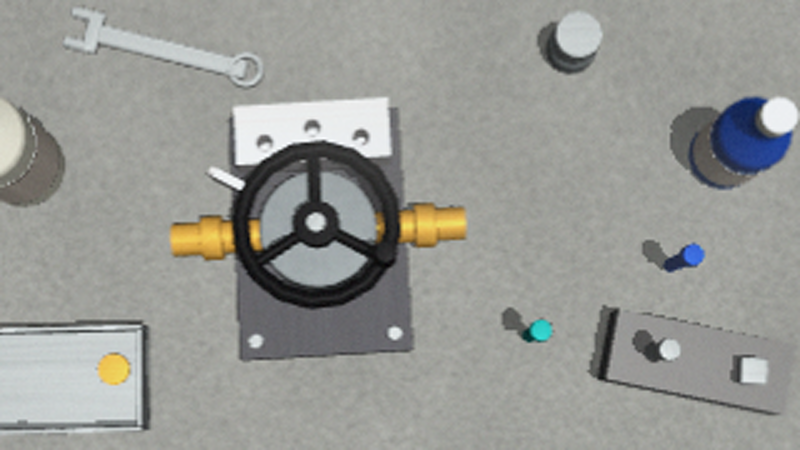

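View pics/scenecrop.png

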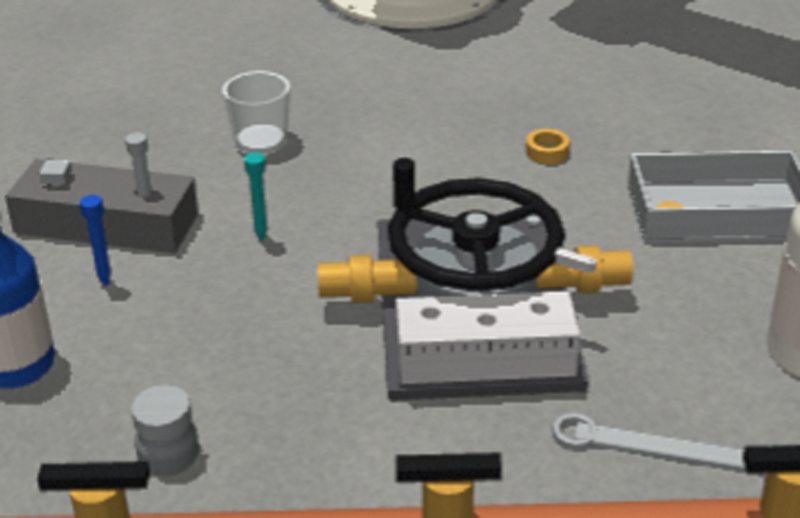

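The grey pin in the rack (top px 447,260) is the target: it is tall, round-headed and standing in the grey rack. The blue one (457,222) and the turquoise one (396,252) stand loose on the table and are look-alikes. The square-headed plug is at (481,268). The holes are at top px (305,171), (286,177) and (324,175), the pointer is at (270,191) and the crank at (334,221).

```bash
cat >> h.py <<'E'
def blob(g,u,v,r,bright,off=None):
    """thresholded, intensity-weighted centroid of blob at (u,v) in window r"""
    u0,v0=int(u)-r,int(v)-r; p=g[v0:v0+2*r+1,u0:u0+2*r+1].astype(np.uint8)
    t,b=cv2.threshold(p,0,255,(cv2.THRESH_BINARY if bright else cv2.THRESH_BINARY_INV)+cv2.THRESH_OTSU)
    n,l,s,c=cv2.connectedComponentsWithStats(b); k=min(range(1,n),key=lambda i:np.hypot(*(c[i]-r)))
    return c[k]+[u0,v0],s[k]
E
python3 - <<'E'
from h import *
T=np.load("top1.npz");S=np.load("scene1.npz")
gt=cv2.cvtColor(T["im"],cv2.COLOR_RGB2GRAY);gs=cv2.cvtColor(S["im"],cv2.COLOR_RGB2GRAY)
for n,u,v,r,b,z in(("head",447,260,6,1,95),("holeM",305,171,5,0,55),("holeL",286,177,5,0,55),("holeR",324,175,5,0,55),("hub",306,208.5,5,1,85),("crank",334,221,5,0,118)):
    c,s=blob(gt,u,v,r,b); print("top",n,c.round(2),s,ray_z("top",*c,z).round(1))
f=340/800
for n,u,v,r,b,z in(("head",138,139,5,1,90),("holeM",487,319,5,0,55),("holeL",540,308,5,0,55),("holeR",431,313,5,0,55)):
    c,s=blob(gs,140+u*f,160+v*f,r,b); print("scene",n,c.round(2),s,ray_z("scene",*c,z).round(1))
for c,g in(("top",T),("scene",S)):
    for n in("stop_pin","wheel","crank","pointer"):
        for r in env.cut_out(c,n)[:4]:
            m=r["mask"];ys,xs=np.nonzero(m);print(c,n,round(r["confidence"],2),xs.mean().round(1),ys.mean().round(1),m.sum(),(xs.min(),xs.max(),ys.min(),ys.max()))
print(gt[254:267,440:456])
E
```

```text
top head [448.03 259.97] [  0   0  13  13 138] [ 477.1 -243.8   95. ]
top holeM [304.5  169.73] [ 2  2  6  5 22] [676.2  37.7  55. ]
top holeL [285.29 175.62] [ 2  2  6  5 21] [664.7  78.4  55. ]
top holeR [324.13 173.74] [ 2  2  7  6 23] [666.5  -3.3  55. ]
top hub [305.83 208.24] [ 1  2  8  8 46] [589.7  35.5  85. ]
top crank [333.34 221.  ] [ 0  0 10 11 99] [558.  -19.1 118. ]
scene head [198.16 217.11] [ 0  0 11 11 76] [ 469.8 -242.    90. ]
scene holeM [346.32 295.29] [ 2  3  8  5 31] [676.3  39.4  55. ]
scene holeL [369.  290.5] [ 2  4  7  4 26] [664.7  79.8  55. ]
scene holeR [322.5 292.5] [ 1  3  8  4 28] [667.5  -1.4  55. ]
top stop_pin 0.66 445.3 259.6 96 (np.int64(438), np.int64(451), np.int64(255), np.int64(263))
top stop_pin 0.61 395.1 252.3 56 (np.int64(390), np.int64(399), np.int64(249), np.int64(255))
top wheel 0.9 304.7 208.2 1819 (np.int64(265), np.int64(339), np.int64(177), np.int64(241))
top crank 0.72 307.0 209.0 1653 (np.int64(266), np.int64(340), np.int64(177), np.int64(243))
top pointer 0.79 305.7 209.3 1799 (np.int64(264), np.int64(340), np.int64(177), np.int
[... 1422 characters left out ...]
 201 179 149 149 152 149 148]
 [ 45  56  86  65 110 207 209 211 205 206 204 167 153 149 149 152]
 [ 52  51  55  70 178 215 212 214 211 209 209 196 155 151 150 153]
 [ 54  51  51  85 212 222 213 217 214 209 210 203 158 151 149 147]
 [ 52  52  52  85 208 224 218 220 219 212 210 207 159 150 149 149]
 [ 56  51  52  66 158 229 223 222 221 214 210 208 153 150 150 151]
 [ 56  50  55  54  93 213 229 220 222 217 208 175 151 151 151 150]
 [ 62  58  50  61  55  89 159 216 193 184 143 153 152 150 151 149]
 [ 86  66  74 117 144 123 129 136 134 155 151 152 151 153 148 151]
 [146 145 147 151 153 152 150 150 150 150 150 148 155 149 150 148]
 [150 154 153 150 151 152 153 151 151 153 150 151 151 149 152 150]]
```

play_rows --moves '[[[0, 0.0132, -0.0447, 0, 5.5], [0, 0.0264, -0.0894, 0, 11], [0, 0.0396, -0.1341, 0, 16.5], [0, 0.0528, -0.1788, 0, 22], [0, 0.066, -0.2235, 0, 27.7]]]'

```text
clock: 1.9
position: [320.3, 290.7, 222.7]
tcp_rot: [180.0, 0.0, -178.3]
ft_force: [0.3, 0.2, -0.1]
grip_width: 0.589
grip_force: 0.0
```

play_rows --moves '[[[0, 0.0132, -0.0447, 0, 0], [0, 0.0264, -0.0894, 0, 0], [0, 0.0396, -0.1341, 0, 0], [0, 0.0528, -0.1788, 0, 0], [0, 0.066, -0.2235, 0, 0]]]'

```text
clock: 2.4
position: [386.4, 66.9, 223.0]
tcp_rot: [-180.0, 0.1, -178.5]
ft_force: [1.0, 0.2, 0.2]
grip_width: 0.497
grip_force: 0.0
```

play_rows --moves '[[[0, 0.0132, -0.0447, 0, 0], [0, 0.0264, -0.0894, 0, 0], [0, 0.0396, -0.1341, 0, 0], [0, 0.0528, -0.1788, 0, 0], [0, 0.066, -0.2235, 0, 0]]]'

```text
clock: 2.9
position: [452.4, -156.9, 222.8]
tcp_rot: [-180.0, 0.0, -178.6]
ft_force: [1.0, 0.1, 0.3]
grip_width: 0.503
grip_force: 0.0
```

play_rows --moves '[[[0, 0.0129, -0.044, 0, 0], [0, 0.0259, -0.0883, -0.02, 0], [0, 0.0259, -0.0883, -0.06, 0], [0, 0.0259, -0.0883, -0.092, 0], [0, 0.0259, -0.0883, -0.092, 0]]]'

```text
clock: 3.4
position: [475.0, -240.9, 125.7]
tcp_rot: [179.6, -0.4, -178.6]
ft_force: [-0.6, 1.0, -1.1]
grip_width: 0.5
grip_force: 0.0
```

```bash
python3 - <<'E'
from h import *
print(env.state()["position"])
for n,(x0,y0,x1,y1) in {"top":(410,220,490,280),"scene":(150,180,260,262)}.items():
    im,d=env.read_camera(n); np.savez(n+"2.npz",im=im,d=d)
    cv2.imwrite(f"pics/{n}2.png",cv2.resize(im[y0:y1,x0:x1,::-1],None,fx=5,fy=5,interpolation=cv2.INTER_CUBIC))
a=cv2.imread("pics/top2.png");b=cv2.imread("pics/scene2.png")
H=410;a=cv2.resize(a,(400,300));b=cv2.resize(b,(400,298));cv2.imwrite("pics/both2.png",np.hstack([a[:298],b]))
E
```

```text
[ 474.95752968 -240.94147693  125.66209181]
```

View pics/both2.png

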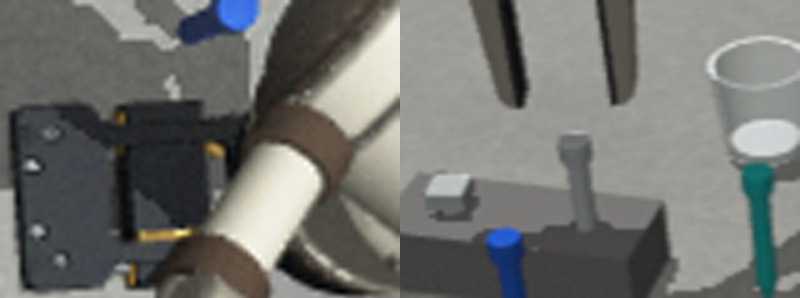

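The picture confirms that the grey round-headed pin in the rack (right crop 575,150) sits between the jaws and the blue one is clear. I'll descend and close.

play_rows --moves '[[[0, 0, 0, -0.025, 0], [0, 0, 0, -0.0506, 0], [0, 0, 0, -0.0506, 0], [0, 0, 0, -0.0506, 0], [0.6, 0, 0, -0.0506, 0]]]'

```text
clock: 4.0
position: [479.6, -244.1, 82.7]
tcp_rot: [-179.8, 0.2, -178.5]
ft_force: [-0.2, 0.4, -0.1]
grip_width: 0.433
grip_force: 0.0
```

play_rows --moves '[[[1, 0, 0, 0, 0], [1, 0, 0, 0, 0], [1, 0, 0, 0, 0], [1, 0, 0, 0, 0], [1, 0, 0, 0, 0]]]'

```text
clock: 4.5
position: [478.5, -243.3, 80.6]
tcp_rot: [-180.0, 0.1, -178.5]
ft_force: [-0.5, -0.5, 3.9]
grip_width: 0.181
grip_force: 30.0
```

play_rows --moves '[[[1, 0, 0, 0.01, 0], [1, 0, 0, 0.03, 0], [1, 0, 0, 0.06, 0], [1, 0, 0, 0.09, 0], [1, 0, 0, 0.12, 0]]]'

```text
clock: 5.0
position: [477.6, -242.7, 201.2]
tcp_rot: [180.0, -0.0, -178.5]
ft_force: [0.3, -0.4, -0.1]
grip_width: 0.184
grip_force: 30.0
```

play_rows --moves '[[[1, 0.024, 0.034, 0, 0], [1, 0.048, 0.068, 0, 0], [1, 0.072, 0.102, 0, 0], [1, 0.096, 0.136, 0, 0], [1, 0.12, 0.17, 0, 0]]]'

```text
clock: 5.5
position: [598.5, -71.5, 200.2]
tcp_rot: [180.0, -0.0, -178.5]
ft_force: [0.4, -0.8, -1.1]
grip_width: 0.184
grip_force: 30.0
```

play_rows --moves '[[[1, 0.026, 0.037, 0, 0], [1, 0.052, 0.074, 0, 0], [1, 0.078, 0.111, 0, 0], [1, 0.078, 0.111, 0, 0], [1, 0.078, 0.111, 0, 0]]]'

```text
clock: 6.0
position: [675.8, 38.7, 199.4]
tcp_rot: [-180.0, -0.1, -178.4]
ft_force: [-0.4, -0.9, -1.0]
grip_width: 0.185
grip_force: 30.0
```

```bash
python3 - <<'E'
from h import *
print(env.state()["position"])
o=[]
for n in("top","scene"):
    im,d=env.read_camera(n); np.savez(n+"3.npz",im=im,d=d)
    for k in("stop_pin","pin_neck"):
        for r in env.place_of(n,k)[:3]: p=w(n,r["centre"]);print(n,k,round(r["confidence"],2),p.round(1),proj(n,p).round())
    c=proj(n,[676,38,150])[0].astype(int); o.append(cv2.resize(im[c[1]-60:c[1]+80,c[0]-50:c[0]+50,::-1],(400,560),interpolation=cv2.INTER_CUBIC)); print(c)
cv2.imwrite("pics/both3.png",np.hstack(o))
E
```

```text
[675.78778315  38.7487684  199.43877549]
top stop_pin 0.59 [ 553.5 -268.4   -5.2] [[446. 227.]]
top stop_pin 0.49 [ 7.474e+02 -1.889e+02 -7.000e-01] [[407. 141.]]
top stop_pin 0.44 [ 495.8 -144.1   -2.2] [[391. 255.]]
top pin_neck 0.7 [675.3  36.7 124.2] [[303. 162.]]
top pin_neck 0.64 [675.2  37.7 171.2] [[301. 156.]]
top pin_neck 0.58 [ 497.8 -145.7   47.1] [[394. 252.]]
[301 158]
scene stop_pin 0.93 [676.   38.9 131.3] [[347. 260.]]
scene stop_pin 0.77 [ 557.3 -266.2    0.6] [[185. 280.]]
scene stop_pin 0.54 [ 495.9 -143.3   -3.6] [[250. 262.]]
scene pin_neck 0.66 [678.1  38.1 177.2] [[348. 237.]]
scene pin_neck 0.59 [ 495.8 -140.    44.2] [[250. 243.]]
scene pin_neck 0.48 [ 555.9 -269.1   49.5] [[180. 260.]]
[347 250]
```

View pics/both3.png

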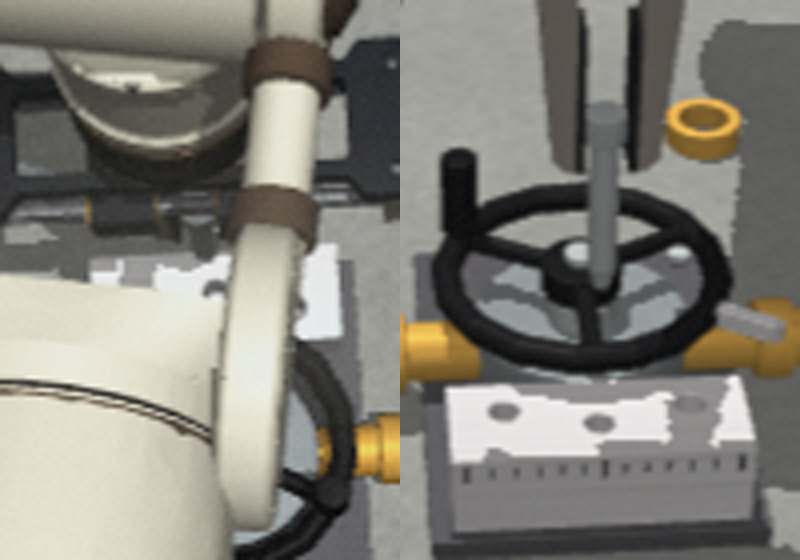

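The pin hangs upright in the jaws above the stop bar, with its tip at about scene px (347,261) and the middle hole at (346,295). I'll lower it to just above the bar and check from the scene camera.

play_rows --moves '[[[1, 0, 0, -0.03, 0], [1, 0, 0, -0.06, 0], [1, 0, 0, -0.066, 0], [1, 0, 0, -0.066, 0], [1, 0, 0, -0.066, 0]]]'

```text
clock: 6.8
position: [677.0, 37.6, 135.9]
tcp_rot: [-180.0, 0.1, -178.6]
ft_force: [0.4, 0.5, -0.0]
grip_width: 0.185
grip_force: 30.0
```

```bash
python3 - <<'E'
from h import *
s=env.state();print(s["position"],s["ft_force"])
im,d=env.read_camera("scene"); np.savez("scene4.npz",im=im,d=d)
for k in("stop_pin","hole_middle"):
    for r in env.place_of("scene",k)[:1]: print(k,r["confidence"],w("scene",r["centre"]).round(1))
print(proj("scene",[[676,38,55],[676,38,64],[676,38,74],[676,38,134]]))
for z,u in((64,346),):
  pass
cv2.imwrite("pics/s4.png",cv2.resize(im[210:310,310:385,::-1],None,fx=6,fy=6,interpolation=cv2.INTER_CUBIC))
E
```

```text
[677.00360431  37.59693846 135.90568256] [ 0.35202274  0.4602681  -0.00898007]
stop_pin 0.73 [676.1  40.2  65.1]
hole_middle 0.77 [672.7  41.3  52. ]
[[345.50367618 295.2124926 ]
 [345.64076081 291.19448018]
 [345.79479484 286.67794365]
 [346.75874791 258.37153902]]
```

View pics/s4.png

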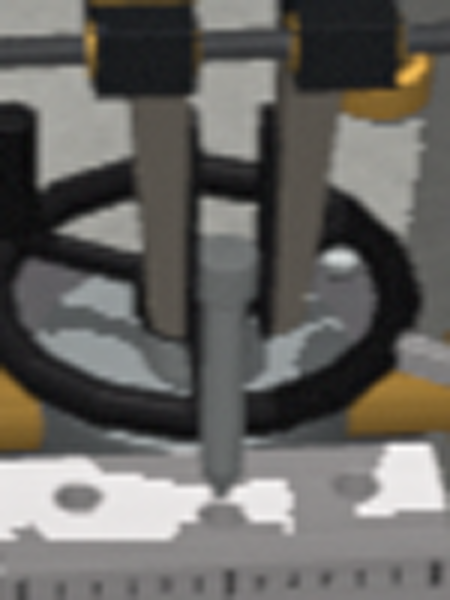

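In the crop the pin tip is at scene px (346.8,292) and the hole at (347,295.8). That is lined up within about half a pixel, so I'll lower gently.

play_rows --moves '[[[1, 0, 0, -0.007, 0], [1, 0, 0, -0.012, 0], [1, 0, 0, -0.015, 0], [1, 0, 0, -0.018, 0], [1, 0, 0, -0.018, 0]]]'

```text
clock: 7.45
position: [675.6, 38.0, 115.2]
tcp_rot: [180.0, -0.1, -178.5]
ft_force: [0.0, -0.2, -0.9]
grip_width: 0.186
grip_force: 30.0
```

play_rows --moves '[[[1, 0, 0, -0.002, 0], [1, 0, 0, -0.004, 0], [1, 0, 0, -0.006, 0], [1, 0, 0, -0.008, 0], [1, 0, 0, -0.008, 0]]]'

```text
clock: 7.95
position: [675.8, 38.0, 107.5]
tcp_rot: [180.0, -0.0, -178.5]
ft_force: [-1.4, 0.3, -1.3]
grip_width: 0.183
grip_force: 30.0
```

play_rows --moves '[[[1, 0, 0, -0.002, 0], [1, 0, 0, -0.005, 0], [1, 0, 0, -0.008, 0], [1, 0, 0, -0.011, 0], [1, 0, 0, -0.011, 0]]]'

```text
clock: 8.45
position: [675.7, 38.0, 96.2]
tcp_rot: [180.0, -0.1, -178.5]
ft_force: [-0.3, -0.0, -1.0]
grip_width: 0.181
grip_force: 30.0
```

play_rows --moves '[[[1, 0, 0, -0.001, 0], [1, 0, 0, -0.002, 0], [1, 0, 0, -0.003, 0], [1, 0, 0, -0.003, 0]]]'

```text
clock: 8.85
position: [676.7, 38.0, 95.7]
tcp_rot: [-180.0, 0.1, -178.5]
ft_force: [-2.8, 1.3, 4.8]
grip_width: 0.181
grip_force: 30.0
```

play_rows --moves '[[[0.3, 0, 0, 0, 0], [0, 0, 0, 0, 0], [0, 0, 0, 0, 0], [0, 0, 0, 0.02, 0], [0, 0, 0, 0.05, 0]]]'

```text
clock: 9.35
position: [674.2, 38.1, 141.6]
tcp_rot: [180.0, -0.3, -178.5]
ft_force: [-0.4, -0.6, 0.4]
grip_width: 0.499
grip_force: 0.0
```

play_rows --moves '[[[0, 0, 0, 0.04, -7], [1, -0.03, -0.03, 0.04, -15], [1, -0.065, -0.06, 0.04, -22], [1, -0.088, -0.073, 0.04, -30], [1, -0.088, -0.073, 0.04, -30]]]'

```text
clock: 9.85
position: [585.8, -36.5, 183.6]
tcp_rot: [-179.9, -0.1, 151.2]
ft_force: [-0.5, 0.6, -0.1]
grip_width: 0.176
grip_force: 0.0
```

```bash
python3 - <<'E'
from h import *
s=env.state();print(s["position"],s["tcp_rot"],s["ft_force"],s["grip_width"])
o=[]
for n in("top","scene"):
    im,d=env.read_camera(n); np.savez(n+"5.npz",im=im,d=d)
    for k in("stop_pin","pin_neck","crank","pointer"):
        for r in env.place_of(n,k)[:3]: p=w(n,r["centre"]);print(n,k,round(r["confidence"],2),p.round(1))
    c=proj(n,[600,20,90])[0].astype(int); o.append(cv2.resize(im[c[1]-60:c[1]+60,c[0]-50:c[0]+50,::-1],(400,480),interpolation=cv2.INTER_CUBIC)); print(c)
cv2.imwrite("pics/both5.png",np.hstack(o))
E
```

```text
[585.80077523 -36.47726233 183.64170633] [-1.79946974e+02 -7.98661794e-02  1.51212152e+02] [-0.47240295  0.60008797 -0.06641223] 0.1759410402093865
top stop_pin 0.61 [ 552.3 -267.6   -3.7]
top stop_pin 0.56 [466.8 259.9  -1.4]
top stop_pin 0.45 [ 498.  -146.6   -1.4]
top pin_neck 0.5 [ 549.9 -269.9   47.1]
top pin_neck 0.46 [ 497.1 -144.8   46. ]
top pin_neck 0.34 [ 750.8 -189.     1. ]
top crank 0.81 [561.7 -25.  116.5]
top pointer 0.58 [628.3 112.5  69.1]
top pointer 0.56 [469.1 263.4   1.9]
[313 202]
scene stop_pin 0.71 [ 5.572e+02 -2.683e+02 -5.000e-01]
scene stop_pin 0.59 [ 494.7 -144.3   -2.5]
scene stop_pin 0.58 [673.4  41.   25. ]
scene pin_neck 0.82 [677.   39.4  71.9]
scene pin_neck 0.65 [ 554.6 -267.6   47.3]
scene pin_neck 0.61 [ 495.9 -140.5   42.6]
scene crank 0.69 [558.1 -18.3 116.9]
scene crank 0.24 [ 750.4 -187.3   -1.7]
scene pointer 0.6 [629.3 111.7  72.6]
[333 253]
```

View pics/both5.png

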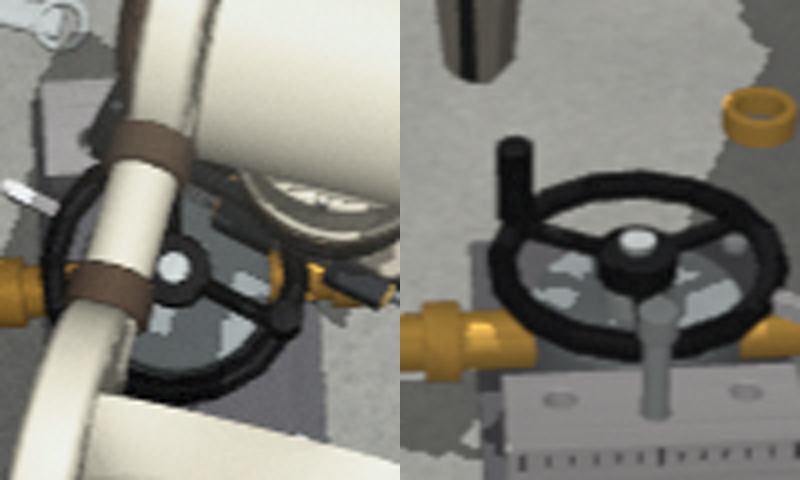

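The pin stands seated in the middle hole (scene crop 655,370), the crank is at (515,180) in the crop and the fingers are closed behind it. I'll lower beside the crank.

play_rows --moves '[[[1, 0, 0, -0.03, 0], [1, 0, 0, -0.06, 0], [1, 0, 0, -0.086, 0], [1, 0, 0, -0.086, 0], [1, 0, 0, -0.086, 0]]]'

```text
clock: 10.85
position: [588.2, -34.9, 98.3]
tcp_rot: [-180.0, -0.0, 151.5]
ft_force: [0.2, 0.1, 0.5]
grip_width: 0.007
grip_force: 0.0
```

```bash
python3 - <<'E'
from h import *
s=env.state();print(s["position"],s["ft_force"],s["grip_width"])
A=np.array([591.2,35.6]); P=np.array([588.04,-35.03]); 
# TCP = crank - 20*t, phi world angle of crank ; yaw=phi-90
q=P
for ph in (241.5,236,230.5,225,219.5,214,208.5,203,198,194,191,189,187,185):
    r=np.radians(ph); c=A+63*np.array([np.cos(r),np.sin(r)]); t=np.array([np.sin(r),-np.cos(r)]); p=c-20*t
    print(ph,(p-P).round(1),round(ph-241.5,1),"step",(p-q).round(1)); q=p
E
```

```text
[588.1844673  -34.92886899  98.31968079] [0.22921512 0.09781484 0.50503523] 0.007403778001322066
241.5 [-9.3  5.7] 0.0 step [-9.3  5.7]
236 [-15.5   7.2] -5.5 step [-6.2  1.5]
230.5 [-21.5   9.3] -11.0 step [-6.   2.1]
225 [-27.2  11.9] -16.5 step [-5.8  2.6]
219.5 [-32.7  15.1] -22.0 step [-5.5  3.2]
214 [-37.9  18.8] -27.5 step [-5.2  3.7]
208.5 [-42.7  23. ] -33.0 step [-4.8  4.2]
203 [-47.   27.6] -38.5 step [-4.4  4.6]
198 [-50.6  32.1] -43.5 step [-3.6  4.5]
194 [-53.1  36. ] -47.5 step [-2.6  3.8]
191 [-54.9  39. ] -50.5 step [-1.7  3. ]
189 [-55.9  41. ] -52.5 step [-1.1  2. ]
187 [-56.9  43.1] -54.5 step [-1.   2.1]
185 [-57.9  45.2] -56.5 step [-0.9  2.1]
```

play_rows --moves '[[[1, -0.0047, 0.0029, 0, 0], [1, -0.0093, 0.0057, 0, 0], [1, -0.0124, 0.0065, 0, -2.7], [1, -0.0155, 0.0072, 0, -5.5], [1, -0.0185, 0.0083, 0, -8.2]]]'

```text
clock: 11.35
position: [570.8, -27.1, 99.6]
tcp_rot: [179.9, 0.3, 143.2]
ft_force: [3.8, -2.1, -2.0]
grip_width: 0.002
grip_force: 1.7
```

play_rows --moves '[[[1, -0.003, 0.001, 0, -2.8], [1, -0.0059, 0.0023, 0, -5.5], [1, -0.0087, 0.0036, 0, -8.3], [1, -0.0115, 0.0052, 0, -11.0], [1, -0.0142, 0.0068, 0, -13.8]]]'

```text
clock: 11.85
position: [556.3, -20.8, 99.5]
tcp_rot: [179.9, 0.2, 129.4]
ft_force: [2.1, -3.3, -1.4]
grip_width: 0.003
grip_force: 1.8
```

play_rows --moves '[[[1, -0.0052, 0.0037, 0, -5.5], [1, -0.01, 0.0079, 0, -11], [1, -0.0122, 0.0102, 0, -13.8], [1, -0.0143, 0.0125, 0, -16.5], [1, -0.0161, 0.0147, 0, -19]]]'

```text
clock: 12.35
position: [539.4, -6.5, 99.5]
tcp_rot: [180.0, 0.2, 110.4]
ft_force: [-2.0, -5.3, 1.2]
grip_width: 0.006
grip_force: 2.1
```

```bash
cat > m.py <<'E'
from h import *
s=env.state();p=s["position"];f=-s["ft_force"][:2]
A=np.array([591.2,35.6]);yaw=np.radians(s["tcp_rot"][2]);t=np.array([np.cos(yaw),np.sin(yaw)])
c=p[:2]+19*t; r=c-A; M=(r[0]*f[1]-r[1]*f[0])/1000
print(p.round(2),s["tcp_rot"].round(2),s["ft_force"].round(2),"crank ang",np.degrees(np.arctan2(r[1],r[0]))%360,"r",np.hypot(*r).round(1),"t",t.round(3),"M",M.round(3),"Fpin",((-M-.2)/.085).round(2))
E
python3 m.py; python3 - <<'E'
from h import *
for n in("top","scene"):
    im,d=env.read_camera(n)
    for k in("pointer","crank"):
        for r in env.place_of(n,k)[:1]: print(n,k,round(r["confidence"],2),w(n,r["centre"]).round(1))
E
```

```text
[539.42  -6.45  99.49] [179.98   0.2  110.4 ] [-2.03 -5.26  1.17] crank ang 202.5450830252295 r 63.2 t [-0.348  0.937] M -0.258 Fpin 0.68
top crank 0.59 [534.5   6.2 118.9]
scene pointer 0.68 [669.2  72.3  73.2]
scene crank 0.66 [531.1   8.2 117.2]
```

play_rows --moves '[[[1, -0.001, 0.0013, 0, -1.4], [1, -0.0018, 0.0023, 0, -2.5], [1, -0.0027, 0.0036, 0, -4], [1, -0.0035, 0.0049, 0, -5.3], [1, -0.0043, 0.0062, 0, -6.5]]]'

```text
clock: 13.15
position: [535.2, 1.2, 98.1]
tcp_rot: [180.0, 0.0, 103.9]
ft_force: [1.8, -2.8, 1.8]
grip_width: 0.004
grip_force: 1.6
```

play_rows --moves '[[[1, -0.0004, 0.0006, 0, -0.6], [1, -0.0008, 0.0012, 0, -1.2], [1, -0.0011, 0.0018, 0, -1.8], [1, -0.0015, 0.0024, 0, -2.4], [1, -0.0018, 0.003, 0, -3]]]'

```text
clock: 13.65
position: [533.2, 4.1, 97.9]
tcp_rot: [180.0, -0.0, 100.9]
ft_force: [2.2, -2.6, 1.9]
grip_width: 0.002
grip_force: 1.5
```

```bash
python3 m.py
```

```text
[533.15   4.05  97.94] [179.99  -0.   100.92] [ 2.16 -2.57  1.94] crank ang 191.8130566022911 r 63.0 t [-0.189  0.982] M -0.186 Fpin -0.16
```

play_rows --moves '[[[1, -0.0002, 0.0005, 0, -0.5], [1, -0.0004, 0.001, 0, -1], [1, -0.0006, 0.0015, 0, -1.5], [1, -0.0008, 0.002, 0, -1.9], [1, -0.0008, 0.002, 0, -1.9]]]'

```text
clock: 14.15
position: [532.1, 6.0, 97.9]
tcp_rot: [-180.0, -0.0, 99.1]
ft_force: [1.4, -1.8, 1.8]
grip_width: 0.007
grip_force: 1.4
```

play_rows --moves '[[[1, -0.0002, 0.0005, 0, -0.5], [1, -0.0004, 0.001, 0, -1], [1, -0.0004, 0.001, 0, -1]]]'

```text
clock: 14.45
position: [531.6, 7.0, 97.9]
tcp_rot: [-180.0, -0.0, 98.1]
ft_force: [0.5, -2.3, 3.1]
grip_width: 0.003
grip_force: 1.5
```

```bash
python3 m.py
```

```text
[531.65   7.    97.92] [-179.96   -0.     98.06] [ 0.54 -2.34  3.11] crank ang 188.93678143136768 r 63.0 t [-0.14  0.99] M -0.151 Fpin -0.58
```

play_rows --moves '[[[1, -0.0001, 0.0005, 0, -0.5], [1, -0.0002, 0.001, 0, -1], [1, -0.0002, 0.001, 0, -1]]]'

```text
clock: 14.75
position: [531.3, 8.0, 97.8]
tcp_rot: [-179.9, -0.0, 97.1]
ft_force: [-1.3, -4.0, 2.3]
grip_width: 0.002
grip_force: 1.6
```

play_rows --moves '[[[1, -0.0001, 0.0005, 0, -0.5], [1, -0.0001, 0.0005, 0, -0.5]]]'

```text
clock: 14.95
position: [531.1, 8.6, 97.7]
tcp_rot: [-179.9, -0.0, 96.6]
ft_force: [-2.4, -3.6, 1.7]
grip_width: -0.001
grip_force: 1.7
```

play_rows --moves '[[[1, -0.0001, 0.0005, 0, -0.5], [1, -0.0001, 0.0005, 0, -0.5]]]'

```text
clock: 15.15
position: [531.0, 8.9, 97.7]
tcp_rot: [-179.9, 0.0, 96.0]
ft_force: [-1.7, -4.2, 2.2]
grip_width: 0.006
grip_force: 2.1
```

```bash
python3 m.py
```

```text
[530.98   8.9   97.69] [-179.92    0.     96.05] [-1.67 -4.21  2.21] crank ang 187.1474616930944 r 62.7 t [-0.105  0.994] M -0.249 Fpin 0.57
```

play_rows --moves '[[[1, 0, 0.0005, 0, -0.4], [1, 0, 0.0005, 0, -0.4]]]'

```text
clock: 15.35
position: [530.9, 9.0, 97.7]
tcp_rot: [-179.9, 0.0, 95.7]
ft_force: [-2.9, -6.5, 1.6]
grip_width: 0.006
grip_force: 2.7
```

play_rows --moves '[[[1, 0, 0.0004, 0, -0.3], [1, 0, 0.0004, 0, -0.3]]]'

```text
clock: 15.55
position: [530.8, 9.2, 97.7]
tcp_rot: [-179.9, 0.1, 95.4]
ft_force: [-3.5, -5.8, 3.3]
grip_width: 0.007
grip_force: 3.1
```

play_rows --moves '[[[1, 0, 0.0004, 0, -0.3], [1, 0, 0.0004, 0, -0.3]]]'

```text
clock: 15.75
position: [530.7, 9.6, 97.7]
tcp_rot: [-179.9, 0.1, 95.1]
ft_force: [-4.4, -7.4, 3.6]
grip_width: 0.007
grip_force: 3.2
```

play_rows --moves '[[[1, -0.0003, 0.0005, 0, 0], [1, -0.0003, 0.0005, 0, 0]]]'

```text
clock: 15.95
position: [530.5, 10.0, 97.7]
tcp_rot: [-179.9, 0.1, 95.1]
ft_force: [-2.5, -6.9, 2.0]
grip_width: 0.003
grip_force: 3.3
```

play_rows --moves '[[[1, -0.0003, 0.0005, 0, 0], [1, -0.0003, 0.0005, 0, 0]]]'

```text
clock: 16.15
position: [530.5, 10.2, 97.7]
tcp_rot: [-179.9, 0.1, 95.1]
ft_force: [-2.6, -8.1, 1.2]
grip_width: 0.003
grip_force: 3.8
```

```bash
python3 m.py
```

```text
[530.46  10.21  97.71] [-1.7992e+02  1.2000e-01  9.5070e+01] [-2.61 -8.08  1.23] crank ang 185.91541180859193 r 62.7 t [-0.088  0.996] M -0.487 Fpin 3.38
```

play_rows --moves '[[[1, -0.0002, 0.0005, 0, 0], [1, -0.0002, 0.0005, 0, 0]]]'

```text
clock: 16.35
position: [530.4, 10.3, 97.8]
tcp_rot: [-179.9, 0.2, 95.1]
ft_force: [-2.5, -8.2, 1.2]
grip_width: 0.004
grip_force: 4.4
```

play_rows --moves '[[[1, -0.0001, 0.0005, 0, 0], [1, -0.0001, 0.0005, 0, 0]]]'

```text
clock: 16.55
position: [530.4, 10.5, 97.8]
tcp_rot: [-179.9, 0.2, 95.1]
ft_force: [-1.8, -10.6, 0.7]
grip_width: 0.004
grip_force: 5.1
```

```bash
python3 m.py
```

```text
[530.43  10.48  97.77] [-179.95    0.2    95.07] [ -1.8  -10.62   0.74] crank ang 185.66504858606407 r 62.8 t [-0.088  0.996] M -0.652 Fpin 5.32
```

play_rows --moves '[[[1, -0.0001, 0.0005, 0, 0], [1, -0.0001, 0.0005, 0, 0]]]'

```text
clock: 16.75
position: [530.4, 10.6, 97.8]
tcp_rot: [-179.9, 0.2, 95.1]
ft_force: [-1.9, -12.2, 0.9]
grip_width: 0.005
grip_force: 5.8
```

play_rows --moves '[[[1, 0, 0.0004, 0, 0], [1, 0, 0.0004, 0, 0]]]'

```text
clock: 16.95
position: [530.4, 10.7, 97.8]
tcp_rot: [-179.9, 0.3, 95.1]
ft_force: [-2.8, -13.2, -0.5]
grip_width: 0.005
grip_force: 6.3
```

play_rows --moves '[[[1, 0, 0.0004, 0, 0], [1, 0, 0.0004, 0, 0]]]'

```text
clock: 17.15
position: [530.4, 10.8, 97.8]
tcp_rot: [-179.9, 0.3, 95.1]
ft_force: [-2.5, -14.4, 0.5]
grip_width: 0.002
grip_force: 6.8
```

```bash
python3 m.py
```

```text
[530.39  10.77  97.82] [-179.94    0.3    95.08] [ -2.54 -14.37   0.45] crank ang 185.393400176412 r 62.8 t [-0.088  0.996] M -0.883 Fpin 8.04
```

play_rows --moves '[[[1, 0, 0.0004, 0, 0], [1, 0, 0.0004, 0, 0]]]'

```text
clock: 17.35
position: [530.4, 10.9, 97.8]
tcp_rot: [-179.9, 0.3, 95.1]
ft_force: [-2.7, -15.5, -0.9]
grip_width: 0.002
grip_force: 7.4
```

play_rows --moves '[[[1, 0, 0.0003, 0, 0], [1, 0, 0.0003, 0, 0], [1, 0, 0.0003, 0, 0]]]'

```text
clock: 17.65
position: [530.3, 10.9, 97.8]
tcp_rot: [-179.9, 0.4, 95.1]
ft_force: [-2.6, -16.2, 1.0]
grip_width: 0.004
grip_force: 7.8
```

```bash
python3 m.py; python3 - <<'E'
from h import *
F=[]
for i in range(6): env.read_camera("scene"); F.append(env.state()["ft_force"])
print(np.mean(F,0).round(2),np.std(F,0).round(2))
E
```

```text
[530.33  10.92  97.8 ] [-179.92    0.36   95.08] [ -2.6  -16.21   0.95] crank ang 185.25593136238243 r 62.8 t [-0.089  0.996] M -0.999 Fpin 9.4
[ -2.48 -15.65   0.17] [0.51 0.38 0.52]
```

play_rows --moves '[[[1, 0, 0.0003, 0, 0], [1, 0, 0.0005, 0, 0], [1, 0, 0.0005, 0, 0], [1, 0, 0.0005, 0, 0], [1, 0, 0.0005, 0, 0]]]'

```text
clock: 18.45
position: [530.4, 11.0, 97.9]
tcp_rot: [-179.9, 0.4, 95.1]
ft_force: [-2.7, -17.1, -0.4]
grip_width: 0.007
grip_force: 8.5
```

play_rows --moves '[[[1, 0, 0, 0, 0], [1, 0, 0, 0, 0], [1, 0, 0, 0, 0], [1, 0, 0, 0, 0], [1, 0, 0, 0, 0]]]'

```text
clock: 18.95
position: [530.3, 11.0, 97.8]
tcp_rot: [-179.9, 0.4, 95.1]
ft_force: [-3.2, -17.5, -0.4]
grip_width: 0.004
grip_force: 8.5
```

play_rows --moves '[[[1, 0, 0, 0, 0], [1, 0, 0, 0, 0], [1, 0, 0, 0, 0], [1, 0, 0, 0, 0], [1, 0, 0, 0, 0]]]'

```text
clock: 19.45
position: [530.3, 11.0, 97.8]
tcp_rot: [-179.9, 0.4, 95.1]
ft_force: [-2.2, -17.6, -0.6]
grip_width: 0.006
grip_force: 8.5
```

Held at about 10 N for over a second. Now I'll back off and lift away.

play_rows --moves '[[[1, 0, -0.002, 0, 0], [1, 0, -0.005, 0, 0], [1, 0, -0.01, 0, 0], [1, 0, -0.018, 0, 0], [1, 0, -0.018, 0, 0]]]'

```text
clock: 19.95
position: [530.6, -3.7, 97.9]
tcp_rot: [180.0, -0.0, 95.0]
ft_force: [0.1, 1.0, 0.5]
grip_width: 0.004
grip_force: 0.0
```

play_rows --moves '[[[1, 0, 0, 0.03, 0], [1, 0, 0, 0.06, 0], [1, 0, -0.03, 0.1, 0], [1, 0, -0.07, 0.14, 0], [1, 0, -0.11, 0.16, 0]]]'

```text
clock: 20.45
position: [531.4, -112.7, 260.7]
tcp_rot: [179.8, 0.1, 95.2]
ft_force: [0.1, -0.8, 0.9]
grip_width: 0.005
grip_force: 0.0
```

play_rows --moves '[[[1, -0.03, -0.04, 0.02, 0], [1, -0.06, -0.08, 0.04, 0], [1, -0.08, -0.12, 0.04, 0], [1, -0.08, -0.12, 0.04, 0]]]'

```text
clock: 20.85
position: [448.7, -236.7, 298.6]
tcp_rot: [180.0, 0.2, 94.7]
ft_force: [1.0, 0.4, -0.2]
grip_width: 0.007
grip_force: 0.0
```

```bash
python3 - <<'E'
from h import *
s=env.state();print(s["position"],s["ft_force"])
o=[]
for n in("top","scene"):
    im,d=env.read_camera(n)
    for k in("stop_pin","pin_neck","crank","pointer"):
        for r in env.place_of(n,k)[:3]: p=w(n,r["centre"]);print(n,k,round(r["confidence"],2),p.round(1))
    c=proj(n,[640,30,80])[0].astype(int); o.append(cv2.resize(im[c[1]-45:c[1]+45,c[0]-40:c[0]+40,::-1],(400,450),interpolation=cv2.INTER_CUBIC)); print(c)
cv2.imwrite("pics/both6.png",np.hstack(o))
E
```

```text
[ 448.66746249 -236.66672862  298.55289139] [ 0.95633273  0.43755244 -0.22727023]
top stop_pin 0.55 [ 554.5 -269.3   -5.2]
top stop_pin 0.46 [676.3  37.8  23.4]
top stop_pin 0.45 [ 499.4 -143.6   -0.6]
top pin_neck 0.67 [676.5  33.   66. ]
top pin_neck 0.54 [ 497.5 -147.2   46. ]
top pin_neck 0.46 [ 551.2 -270.6   46. ]
top crank 0.65 [530.4  26.1 114.3]
top pointer 0.83 [672.9  46.3  69. ]
[308 184]
scene stop_pin 0.8 [672.4  43.8  27.1]
scene stop_pin 0.55 [ 495.3 -144.3    1.4]
scene stop_pin 0.51 [ 557.7 -268.4   -2.9]
scene pin_neck 0.66 [ 559.1 -269.7   48.4]
scene pin_neck 0.64 [ 493.9 -140.2   42.1]
scene pin_neck 0.56 [677.3  36.3  69.5]
scene crank 0.87 [526.2  23.9 115.2]
scene pointer 0.69 [673.8  47.8  73.4]
scene pointer 0.49 [678.7  38.1  67.3]
[339 271]
```

View pics/both6.png

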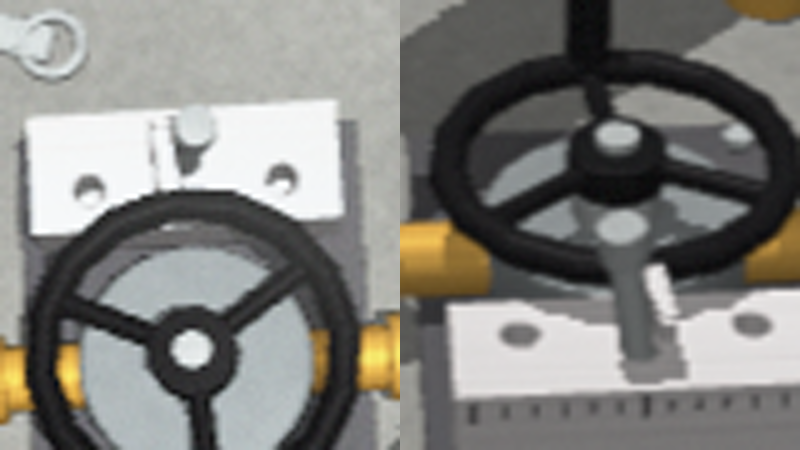

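The pin stands in the middle hole, leaning slightly under the push. The pointer rests against its left side (scene crop 660,290 against the pin at 635,290), and the arm is clear.

```bash
python3 -c "
from workcell import env
print(env.close_job())"
```

```text
the job is handed in; nothing more can be done
None
```

The job is handed in: the stop pin is seated in the middle hole, the pointer was pressed on it at about 10 N (worked out from the wrist force) for just over a second, and then left resting against it, with the arm clear at about 21 s.

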